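# Slide the lathe's eye shield to its click stop and start the polisher

## Task

Get the polishing lathe ready and start it: with a fingertip on the side of its orange-faced handle, push the eye shield along its rail until it clicks into the notch in front of the big yellow wheel, without running it on into the end stop. Then press the green start button and come away clear. Only push: do not pinch the handle or pull up the detent knob, leave the red stop button alone, and do not disturb the loose things on the bench.

Things in the scene. Friction and masses are not known exactly. Their poses are not given: they have to be found in the camera images.
- lathe: Fixed double-ended polishing lathe: pale motor 170 mm across, 200 mm long, top 255 mm high. Origin: middle of the shield rail, bench level. y runs along rail and spindle, x from rail to motor; spindle axis at x = 150, z = 165 mm. Rail 40 mm wide, 540 long; the steel strip on it (top at 40 mm) has V notches 13 mm wide at y = -180, 0, +180 mm (yellow marks outside, white mid).
- guard (a joint): Eye shield carriage's place along the rail, m: its centre's y in the lathe's frame; 0 in the middle notch, end stops at -0.213 and +0.213. Slides with 1 to 3 N of drag, needs about 7 to 10 N to leave a notch, and within 5 mm of a notch centre it jumps in by itself while the resistance dips; the notch then holds it.
- detent (a joint): Height of the spring detent roller in the carriage, m: about -0.0005 when seated in a notch, about +0.0035 when riding on the strip. Its small black knob (19 mm across, 92 to 96 mm high) on the carriage centre rises and falls with it.
- guard_mid (a point): Carriage centre, 50 mm above the bench; x away from the robot, y along the rail. Carriage: grey, 66 x 100 mm, top at 60 mm. It carries a clear pane 150 mm wide, 135 to 290 mm high, leaning away from the robot; its lower clamp (150 mm high) starts 15 mm behind this point in x, with brass wing nuts to x = 0.
- handle (a point): Middle of the top of the push handle, an upright grey block with an orange face on either side, that stands out from the carriage towards the robot. 28 mm thick along the rail (faces 14 mm either side of this point), 36 mm long across the rail (18 mm either side of this point), from 23 to 69 mm above the bench.
- pad_left: Orange face plate of the handle on the lathe's +y side, 36 x 6 x 46 mm; origin at its centre. Its outer face is 3 mm further in +y.
- pad_right: Orange face plate of the handle on the lathe's -y side, 36 x 6 x 46 mm; origin at its centre. Its outer face is 3 mm further in -y.
- wheel: Big yellow polishing wheel, 100 mm across and 22 mm thick, on one spindle end, 180 mm to the left or right of the motor's middle. Origin at its centre; y along the spindle, same axes as the lathe.
- brush: Small black brush wheel, 60 mm across, on the other spindle end. Origin at its centre.
- switch: Fixed switch box 120 x 80 x 50 mm with a yellow top plate. It stands beside one end of the lathe. Origin under its centre, x away from the robot.
- start (a joint): Green start button, 28 mm across, in a black collar 44 mm across and 12 mm high: travel in m, 0 up, 0.006 fully down (5 N). Springs back. It stands 26 mm from the box's centre on the side towards the robot.
- start_top (a point): Centre of the start button's top, 72 mm above the bench; moves with the button.
- stop (a joint): Red stop button, same size, 52 mm behind the start button (away from the robot): travel in m, 0 up.
- tray: Loose steel tray 130 x 100 x 22 mm, beside the other end of the lathe. Origin under its centre.
- ring_a: Loose brass ring, 23 mm across, in the tray.
- ring_b: Loose steel ring, 21 mm across, in the tray.
- cup: Loose steel cup, 68 mm across, 75 mm high, beyond the tray. Origin under its centre.
- jar: Loose amber jar with white cap, 58 mm across, 70 mm high, beyond the switch box. Origin under its centre.
- bar_red: Loose dark red compound bar 40 x 95 x 34 mm between robot and rail. Origin under its centre.
- bar_green: Loose green compound bar 38 x 85 x 32 mm between robot and rail. Origin under its centre.
- wrench: Loose spindle wrench, 150 mm long, lying between robot and rail.
There are look-alikes about, which are no part of the job. Several things look just like the switch: the one meant starts nearest to the robot's base.

How it is judged:
On the way, in this order (a step that is already met when the one before it is completed fails the run):
1. the shield has clicked into the notch in front of the yellow wheel (y of guard_mid in the frame of wheel between -0.004 and 0.004 m and value of joint detent below 0.0015 m), for 0.3 s.
2. the green start button is pressed down (value of joint start above 0.004 m), for 0.05 s.
At the end, for the whole second after the job is handed in: The shield is at rest in the notch in front of the yellow wheel (carriage centre within 4 mm of the wheel's mid plane along the rail, detent roller within 1.5 mm of the notch bottom), the start button has been pressed at least 4 mm after that and is up again (all of step 1 and velocity of joint guard between -0.01 and 0.01 m/s and value of joint start below 0.002 m); the robot touches nothing.
It fails at once if the handle is pinched: both orange faces pressed at once (contact force between the fingers and pad_left above 0.7 N and contact force between the fingers and pad_right above 0.7 N).
It fails at once if the detent knob is pulled up (value of joint detent above 0.007 m).
It fails at once if the shield is run into an end stop (value of joint guard above 0.21 m or value of joint guard below -0.21 m).
It fails at once if the red stop button is pressed, or start is pressed before the shield is in its notch (value of joint stop above 0.003 m or (value of joint start above 0.003 m and not (y of guard_mid in the frame of wheel between -0.004 and 0.004 m and value of joint detent below 0.0015 m))).
It fails at once if a loose thing on the bench is moved more than 20 mm, or lifted (distance of any of tray, ring_a, ring_b, cup, jar, bar_red, bar_green, wrench from where it was at the start of the episode above 0.02 m).
It also fails if it takes over 58 s, if anything falls off the work surface, if the arm or the gripper's body presses on something with over 40 N, if the wrist force passes 120 N, or if a joint passes its speed limit or range.

## Robot

A 7-joint arm with a two-finger parallel gripper is mounted at the origin on the work surface. World frame = base frame: x ahead of the robot, y to its left, z up, the work surface at z = 0. Lengths are in m, angles in rad, forces in N, time in s.
With the tool pointing down it reaches from about 0.4 to 0.85 m from the base axis. Payload 4.4 kg.
Tool frame: the origin (TCP) lies midway between the tips of the shut fingers; the grasp point (between the pads) lies 19 mm behind it; z points along the fingers, y is the line along which they close (so a half turn about z gives the same grasp; the last joint's range is limited). The gripper opens to 94 mm and grips with 3 to 60 N. Pads are 16 mm wide; open, the fingers measure 119 mm over their backs; the gripper's body (75 mm by 177 mm) begins 78 mm behind the grasp point.
Start: joints at [1.155, 0.628, 0.038, 1.517, -0.027, 0.996, -0.02], TCP at [0.223, -0.611, 0.205] pointing down, gripper open.
Joint ranges: [-3.06, 3.06], [-0.37, 2.12], [-1.25, 1.32], [0.18, 2.47], [-1.1, 4.24], [0.23, 1.98], [-2.94, 2.94]. Speed limits (rad/s): [2.57, 2.57, 3.14, 3.14, 3.14, 3.14, 3.14].

## Interface

Orientations are given as a rotation vector (axis times angle).
In Python, from workcell import read_state, read_camera, get_calibration, hand_in gives the robot as it stands. The module is installed in compiled form; this text tells all that it offers.
- The arm moves only by the shell command python3 -m handwheel 'ROWS' [FORCE]. ROWS is JSON, a list of rows, each an object of numbers: "gripper": the gripper command: -1 is shut, 1 is fully open, values between are in proportion; "dx", "dy", "dz": the shift along the world's x, y, z in cm; "rx", "ry", "rz": the turn, a rotation vector about the world's x, y, z in rad. A call has 1 to 20 rows; each row shifts and turns the commanded pose from where the row before left it; what a row does not reach is not made up. A row lasts 1/10 s, in which the tool goes at most 50 mm and 8.59 degrees, less where a joint would pass 70% of its speed; a pose out of reach is approached as far as the arm can. A call with a gripper value outside its range is refused whole. The fingers move at their own pace and stop on an object; FORCE is the grip in N (left out, the last holds). Time passes only in rows, so rows that do not move let the fingers close. It gives the time, the measured TCP pose, the force, the opening and the grip force at its end, in the units of the state.
- read_state(): the state, without advancing time (a new reading comes with each control period).
- read_camera(name): name is "scene" or "top" or "wrist"; returns the picture (480x640x3 uint8, red, green, blue); there is no depth.
- get_calibration(name): a dict with "intrinsics" (3x3 intrinsics, pixels), "eye" and "orientation" of the camera in the world. Camera axes: x right, y down, z forward; pixel columns grow to the right and rows downward; lengths in m; the calibration is good to about 2 mm. The wrist camera is an equidistant fisheye: a pixel r from the principal point sees the ray r / f radians off the axis. A picture is of the moment at which its call begins: read the wrist's pose just before it. get_calibration takes no time and is no camera call; for the wrist camera it gives the pose at the moment of the call.
- hand_in(): hands the job in; it is judged then, once.
The state is a dict: "time": time; "q": joint angles; "qvel": joint speeds; "effort": joint torques, N m; "eef_pos": TCP position; "orientation": TCP orientation; "ft_force": force on the tool from outside, world axes, zero at the start; "ft_torque": the same for the moment, N m; "finger_gap": finger opening in m; "grasp_force": force on a finger pad.
Only numpy, scipy, OpenCV 4.12 (cv2) and the standard library are available. Lean on these libraries where they do the work, as an engineer would, in place of code of your own. Each camera call takes 0.05 s, during which the arm holds its last target. There are 200 camera calls.

## Working session

There is one attempt and no reset: what is moved stays moved. The work goes in short steps, Python scripts to look and compute and a shell command to move; the robot and the scene stay as the last step left them, time stands still between calls to the robot, and variables do not carry over. Pictures are saved under pics/ and viewed, at most 10 in all, crops included, and the job is handed in when it is done.

```bash
mkdir -p pics; cat > h.py <<'E'
import numpy as np, cv2
from workcell import *
from scipy.spatial.transform import Rotation as R
def cal(n):
    c=get_calibration(n); K=np.array(c["intrinsics"]); o=np.array(c["orientation"],float)
    M=o if o.shape==(3,3) else R.from_rotvec(o).as_matrix()
    return K,np.array(c["eye"]),M
def px2w(n,u,v,z):
    K,e,M=cal(n); d=M@np.linalg.inv(K)@np.array([u,v,1.]); return e+d*(z-e[2])/d[2]
def w2px(n,p):
    K,e,M=cal(n); c=K@(M.T@(np.array(p)-e)); return c[:2]/c[2]
E
python3 - <<'E'
from h import *
for n in("top","scene"):
    cv2.imwrite(f"pics/{n}0.png",read_camera(n)[:,:,::-1]); print(n,get_calibration(n))
s=read_state(); print(s)
E
```

```text
top {'intrinsics': array([[452.90558069,   0.        , 327.63019504],
       [  0.        , 452.90558069, 236.54061603],
       [  0.        ,   0.        ,   1.        ]]), 'eye': array([0.32222837, 0.11192655, 1.402645  ]), 'orientation': array([-2.1374051 ,  2.12145613, -0.19543076])}
scene {'intrinsics': array([[561.68091318,   0.        , 318.16541828],
       [  0.        , 561.68091318, 244.3742342 ],
       [  0.        ,   0.        ,   1.        ]]), 'eye': array([ 1.08823444, -0.72745279,  1.12440482]), 'orientation': array([-2.28487684, -0.65042678,  0.28351571])}
{'time': 0.1, 'q': array([ 1.15517346,  0.62921825,  0.038449  ,  1.51819084, -0.02698085,
        0.99629331, -0.01998686]), 'qvel': array([-1.08663203e-03, -1.42525823e-03, -1.16489303e-04, -9.81109057e-04,
       -3.09104315e-04, -6.82967393e-04,  1.10825018e-05]), 'effort': array([ 2.45392024e-03, -5.50787044e+01,  1.14699718e+00, -1.87117177e+01,
       -5.22661430e-02,  1.92475301e-02,  8.10412371e-05]), 'eef_pos': array([ 0.22260868, -0.61010469,  0.20469376]), 'orientation': array([-3.09211412e+00, -5.46464884e-01,  4.82242453e-04]), 'ft_force': array([-0.16690882,  0.66819249, -0.0543581 ]), 'ft_torque': array([ 0.0106806 , -0.03638207, -0.02977835]), 'grasp_force': 0.0, 'finger_gap': 0.09393248904454511}
```

View pics/top0.png

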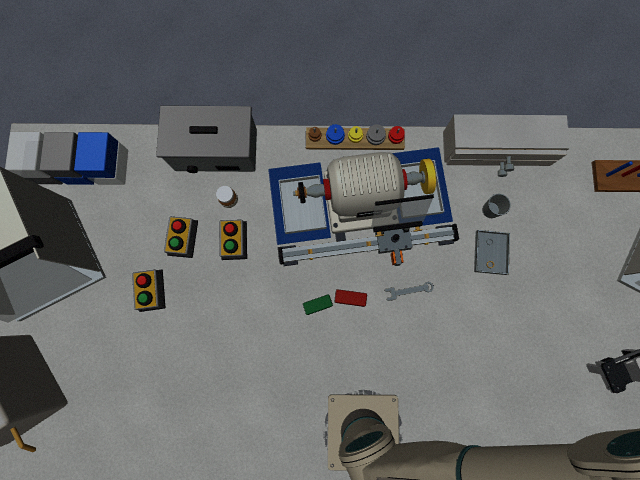

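View pics/scene0.png

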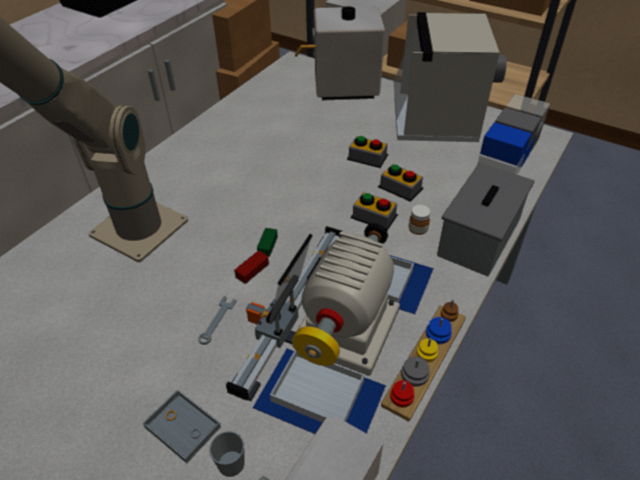

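Top view: the wheel is on the right (-y) at (430,177) and the carriage at about (395,242). There are three switch boxes at (232,240), (180,237) and (148,290). I'll enlarge the rail and the switch area.

```bash
python3 - <<'E'
from h import *
im=cv2.imread("pics/top0.png")
cv2.imwrite("pics/c1.png",cv2.resize(im[140:310,270:470],None,fx=4,fy=3.5*4/3.5*0.86,interpolation=cv2.INTER_CUBIC)[:600])
a=cv2.resize(im[205:325,120:260],None,fx=4,fy=4,interpolation=cv2.INTER_CUBIC); cv2.imwrite("pics/c2.png",a)
for u,v in((232,240),(180,237),(148,290)): print(px2w("top",u,v,.05))
print(w2px("top",[0,0,0]))
E
```

```text
[0.55420642 0.39692688 0.05      ]
[0.56218919 0.55474052 0.05      ]
[0.40177788 0.63912391 0.05      ]
[362.9524303  430.89333976]
```

View pics/c1.png

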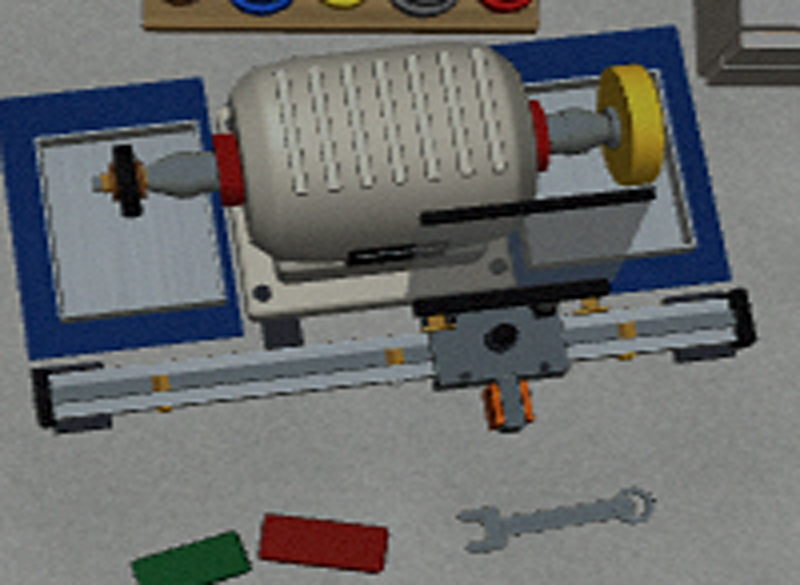

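View pics/c2.png

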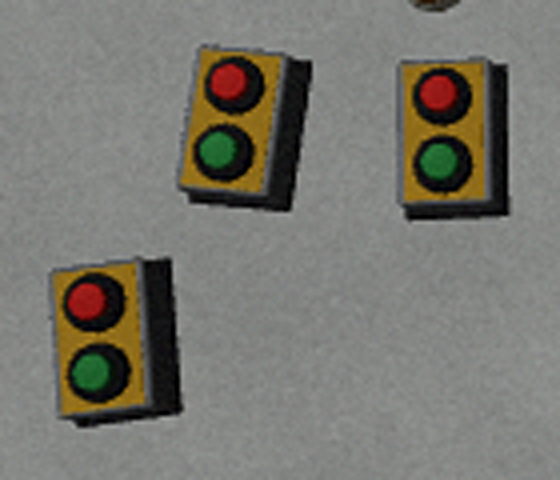

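```bash
python3 - <<'E'
from h import *
c=lambda u,v:(270+u/4,140+v/3.44)
L,Mi,Rr=[px2w("top",*c(u,v),.04) for u,v in((162,384),(395,355),(627,327))]
print("marks",L,Mi,Rr,np.linalg.norm(L-Rr))
y=(L-Rr)[:2]; y/=np.linalg.norm(y); x=np.array([y[1],-y[0]]); o=(L+Rr+Mi)[:2]/3
print("yaw",np.arctan2(x[1],x[0]),"o",o)
f=lambda p:np.array([(p[:2]-o)@x,(p[:2]-o)@y])
for n,u,v,z in(("knob",500,336,.095),("handle",512,400,.069),("padLtop",492,403,.069),("padRtop",529,398,.069),("wheeltopL",612,70,.2),("wheeltopR",648,65,.2),("wheelrimL",630,70,.215),("carTL",430,333,.06),("carBR",568,372,.06),("hfront",511,430,.069),("wr",632,325,.04),("wrenchTip",650,490,.01)):
    p=px2w("top",*c(u,v),z); print(n,p.round(4),f(p).round(4))
print("start",px2w("top",120+438/4,205+160/4,.072),"stop",px2w("top",120+438/4,205+92/4,.072))
s=read_state();print(R.from_rotvec(s["orientation"]).as_matrix().round(3))
E
```

```text
marks [0.52195011 0.15913061 0.04      ] [ 0.54930566 -0.01818417  0.04      ] [ 0.57596711 -0.19611409  0.04      ] 0.3593280301908215
yaw 0.15089986483430382 o [ 0.54907429 -0.01838922]
knob [ 0.5572 -0.0902  0.095 ] [-0.0028 -0.0722]
handle [ 0.5058 -0.102   0.069 ] [-0.0554 -0.0761]
padLtop [ 0.503  -0.0871  0.069 ] [-0.0558 -0.061 ]
padRtop [ 0.5076 -0.1147  0.069 ] [-0.0555 -0.089 ]
wheeltopL [ 0.7578 -0.1562  0.2   ] [ 0.1856 -0.1677]
wheeltopR [ 0.7623 -0.1815  0.2   ] [ 0.1863 -0.1933]
wheelrimL [ 0.7525 -0.1653  0.215 ] [ 0.179  -0.1758]
carTL [ 0.5657 -0.0428  0.06  ] [ 0.0128 -0.0267]
carBR [ 0.532 -0.146  0.06 ] [-0.0361 -0.1236]
hfront [ 0.4797 -0.1007  0.069 ] [-0.081 -0.071]
wr [ 0.5778 -0.2     0.04  ] [ 0.0011 -0.1839]
wrenchTip [ 0.4336 -0.2158  0.01  ] [-0.1438 -0.1779]
start [0.53529535 0.39904235 0.072     ] stop [0.58681218 0.40139403 0.072     ]
[[ 0.939  0.343 -0.001]
 [ 0.343 -0.939  0.001]
 [-0.    -0.002 -1.   ]]
```

Measured: the lathe's yaw is 0.151 rad, the carriage is at about -74 mm and the target notch is at -180 mm. So the push is -y by about 106 mm on the +y face.

```bash
python3 -m handwheel '[{"gripper":-1,"dx":1.35,"dy":2.8,"rz":-0.01},{"gripper":-1,"dx":1.35,"dy":2.8,"rz":-0.01},{"gripper":-1,"dx":1.35,"dy":2.8,"rz":-0.01},{"gripper":-1,"dx":1.35,"dy":2.8,"rz":-0.01},{"gripper":-1,"dx":1.35,"dy":2.8,"rz":-0.01},{"gripper":-1,"dx":1.35,"dy":2.8,"rz":-0.01},{"gripper":-1,"dx":1.35,"dy":2.8,"rz":-0.01},{"gripper":-1,"dx":1.35,"dy":2.8,"rz":-0.01},{"gripper":-1,"dx":1.35,"dy":2.8,"rz":-0.01},{"gripper":-1,"dx":1.35,"dy":2.8,"rz":-0.01},{"gripper":-1,"dx":1.35,"dy":2.8,"rz":-0.01},{"gripper":-1,"dx":1.35,"dy":2.8,"rz":-0.01},{"gripper":-1,"dx":1.35,"dy":2.8,"rz":-0.01},{"gripper":-1,"dx":1.35,"dy":2.8,"rz":-0.01},{"gripper":-1,"dx":1.35,"dy":2.8,"rz":-0.01},{"gripper":-1,"dx":1.35,"dy":2.8,"rz":-0.01},{"gripper":-1,"dx":1.35,"dy":2.8,"rz":-0.01},{"gripper":-1,"dx":1.35,"dy":2.8,"rz":-0.01},{"gripper":-1,"dx":1.35,"dy":2.8,"rz":-0.01},{"gripper":-1,"dx":1.35,"dy":2.8,"rz":-0.01}]'
```

```text
$[0]: bad value
```

```bash
python3 -m handwheel '[{"gripper":-1,"dx":1.35,"dy":2.8,"dz":0,"rx":0,"ry":0,"rz":-0.01}]'; python3 -m handwheel '[{"gripper":-1.0,"dx":1.0}]'; python3 -m handwheel '[{"dx":1.0}]'; python3 -m handwheel -h | head -30
```

```text
time: 0.2
eef_pos: [0.233, -0.5854, 0.2046]
orientation: [3.096, 0.522, -0.004]
ft_force: [-0.4, -0.5, 0.1]
finger_gap: 0.0887
grasp_force: 0.0$[0]: bad value
$[0]: bad value
invalid input: not JSON, or not a number
```

All keys are required in every row, so I'll write them out.

```bash
python3 -m handwheel '[{"gripper":-1,"dx":1.35,"dy":2.8,"dz":0,"rx":0,"ry":0,"rz":-0.01},{"gripper":-1,"dx":1.35,"dy":2.8,"dz":0,"rx":0,"ry":0,"rz":-0.01},{"gripper":-1,"dx":1.35,"dy":2.8,"dz":0,"rx":0,"ry":0,"rz":-0.01},{"gripper":-1,"dx":1.35,"dy":2.8,"dz":0,"rx":0,"ry":0,"rz":-0.01},{"gripper":-1,"dx":1.35,"dy":2.8,"dz":0,"rx":0,"ry":0,"rz":-0.01},{"gripper":-1,"dx":1.35,"dy":2.8,"dz":0,"rx":0,"ry":0,"rz":-0.01},{"gripper":-1,"dx":1.35,"dy":2.8,"dz":0,"rx":0,"ry":0,"rz":-0.01},{"gripper":-1,"dx":1.35,"dy":2.8,"dz":0,"rx":0,"ry":0,"rz":-0.01},{"gripper":-1,"dx":1.35,"dy":2.8,"dz":0,"rx":0,"ry":0,"rz":-0.01},{"gripper":-1,"dx":1.35,"dy":2.8,"dz":0,"rx":0,"ry":0,"rz":-0.01},{"gripper":-1,"dx":1.35,"dy":2.8,"dz":0,"rx":0,"ry":0,"rz":-0.01},{"gripper":-1,"dx":1.35,"dy":2.8,"dz":0,"rx":0,"ry":0,"rz":-0.01},{"gripper":-1,"dx":1.35,"dy":2.8,"dz":0,"rx":0,"ry":0,"rz":-0.01},{"gripper":-1,"dx":1.35,"dy":2.8,"dz":0,"rx":0,"ry":0,"rz":-0.01},{"gripper":-1,"dx":1.35,"dy":2.8,"dz":0,"rx":0,"ry":0,"rz":-0.01},{"gripper":-1,"dx":1.35,"dy":2.8,"dz":0,"rx":0,"ry":0,"rz":-0.01},{"gripper":-1,"dx":1.35,"dy":2.8,"dz":0,"rx":0,"ry":0,"rz":-0.01},{"gripper":-1,"dx":1.35,"dy":2.8,"dz":0,"rx":0,"ry":0,"rz":-0.01},{"gripper":-1,"dx":1.35,"dy":2.8,"dz":0,"rx":0,"ry":0,"rz":-0.01}]'
```

```text
time: 2.1
eef_pos: [0.4929, -0.0494, 0.2053]
orientation: [-3.133, -0.234, 0.001]
ft_force: [0.7, -0.1, 0.5]
finger_gap: 0.0006
grasp_force: 0.0
```

```bash
python3 -m handwheel '[{"gripper":-1,"dx":0,"dy":0,"dz":-2,"rx":0,"ry":0,"rz":0},{"gripper":-1,"dx":0,"dy":0,"dz":-2,"rx":0,"ry":0,"rz":0},{"gripper":-1,"dx":0,"dy":0,"dz":-2,"rx":0,"ry":0,"rz":0},{"gripper":-1,"dx":0,"dy":0,"dz":-2,"rx":0,"ry":0,"rz":0},{"gripper":-1,"dx":0,"dy":0,"dz":-2,"rx":0,"ry":0,"rz":0},{"gripper":-1,"dx":0,"dy":0,"dz":-2,"rx":0,"ry":0,"rz":0},{"gripper":-1,"dx":0,"dy":0,"dz":-2,"rx":0,"ry":0,"rz":0},{"gripper":-1,"dx":0,"dy":0,"dz":-2,"rx":0,"ry":0,"rz":0},{"gripper":-1,"dx":0,"dy":0,"dz":0,"rx":0,"ry":0,"rz":0}]'
python3 - <<'E'
from h import *
cv2.imwrite("pics/s1.png",cv2.resize(read_camera("scene")[190:390,190:390,::-1],None,fx=3,fy=3,interpolation=cv2.INTER_CUBIC))
E
```

```text
time: 3.0
eef_pos: [0.4907, -0.0505, 0.0434]
orientation: [-3.132, -0.235, 0.008]
ft_force: [-0.7, 0.4, 0.0]
finger_gap: 0.0005
grasp_force: 0.0
```

View pics/s1.png

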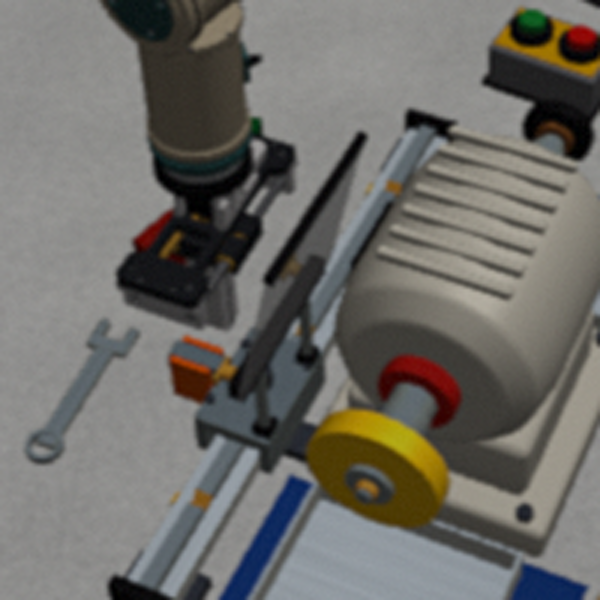

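The closed fingertips stand beside the +y orange face (about (180,370)) with a gap, and nothing is touching. Now push along the rail.

```bash
python3 -m handwheel '[{"gripper":-1,"dx":0.08,"dy":-0.5,"dz":0,"rx":0,"ry":0,"rz":0},{"gripper":-1,"dx":0.08,"dy":-0.5,"dz":0,"rx":0,"ry":0,"rz":0},{"gripper":-1,"dx":0.08,"dy":-0.5,"dz":0,"rx":0,"ry":0,"rz":0},{"gripper":-1,"dx":0.08,"dy":-0.5,"dz":0,"rx":0,"ry":0,"rz":0},{"gripper":-1,"dx":0.08,"dy":-0.5,"dz":0,"rx":0,"ry":0,"rz":0},{"gripper":-1,"dx":0.08,"dy":-0.5,"dz":0,"rx":0,"ry":0,"rz":0},{"gripper":-1,"dx":0.08,"dy":-0.5,"dz":0,"rx":0,"ry":0,"rz":0},{"gripper":-1,"dx":0.08,"dy":-0.5,"dz":0,"rx":0,"ry":0,"rz":0},{"gripper":-1,"dx":0.08,"dy":-0.5,"dz":0,"rx":0,"ry":0,"rz":0},{"gripper":-1,"dx":0.08,"dy":-0.5,"dz":0,"rx":0,"ry":0,"rz":0},{"gripper":-1,"dx":0.08,"dy":-0.5,"dz":0,"rx":0,"ry":0,"rz":0},{"gripper":-1,"dx":0.08,"dy":-0.5,"dz":0,"rx":0,"ry":0,"rz":0},{"gripper":-1,"dx":0.08,"dy":-0.5,"dz":0,"rx":0,"ry":0,"rz":0},{"gripper":-1,"dx":0.08,"dy":-0.5,"dz":0,"rx":0,"ry":0,"rz":0},{"gripper":-1,"dx":0.08,"dy":-0.5,"dz":0,"rx":0,"ry":0,"rz":0},{"gripper":-1,"dx":0.08,"dy":-0.5,"dz":0,"rx":0,"ry":0,"rz":0},{"gripper":-1,"dx":0.08,"dy":-0.5,"dz":0,"rx":0,"ry":0,"rz":0},{"gripper":-1,"dx":0.08,"dy":-0.5,"dz":0,"rx":0,"ry":0,"rz":0}]'
python3 - <<'E'
from h import *
cv2.imwrite("pics/t1.png",cv2.resize(read_camera("top")[200:280,350:470,::-1],None,fx=6,fy=6,interpolation=cv2.INTER_CUBIC))
E
```

```text
time: 4.85
eef_pos: [0.5065, -0.1411, 0.0453]
orientation: [-3.133, -0.235, 0.002]
ft_force: [-3.2, 4.1, 1.3]
finger_gap: 0.0006
grasp_force: 2.1
```

View pics/t1.png

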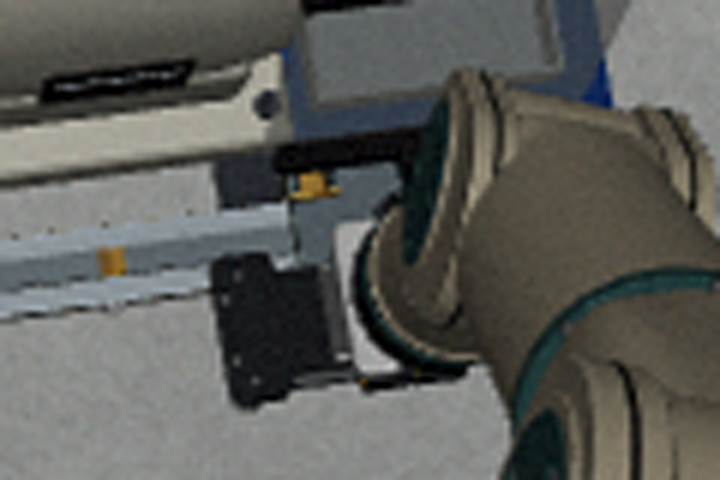

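The wrist hides the handle. The left edge of the carriage is visible at crop (295,215), and I'll use it to check the position.

```bash
cat >> h.py <<'E'
O=np.array([.54907,-.01839]); ya=.1509
X=np.array([np.cos(ya),np.sin(ya)]); Y=np.array([-X[1],X[0]])
lf=lambda p:np.array([(p[:2]-O)@X,(p[:2]-O)@Y])
E
python3 - <<'E'
from h import *
for v in (195,215,235): print(lf(px2w("top",350+295/6,200+v/6,.06)))
print(lf(px2w("top",350+315/6,200+183/6,.10)), "wingnut; before:",lf(px2w("top",270+437/4,140+322/3.44,.10)))
s=read_state();print(lf(s["eef_pos"]),s["ft_force"])
E
```

```text
[ 0.01648412 -0.09361487]
[ 0.00639819 -0.09186306]
[-0.00366087 -0.09011591]
[ 0.01438591 -0.09667567] wingnut; before: [ 0.01496429 -0.02764409]
[-0.06022142 -0.11634334] [-1.43892635  1.15928068 -0.48590486]
```

Three estimates agree that the carriage is at about -143 mm, leaving 37 mm. Next, 27 mm gently, then small steps.

```bash
python3 -m handwheel '[{"gripper":-1,"dx":0.045,"dy":-0.3,"dz":0,"rx":0,"ry":0,"rz":0},{"gripper":-1,"dx":0.045,"dy":-0.3,"dz":0,"rx":0,"ry":0,"rz":0},{"gripper":-1,"dx":0.045,"dy":-0.3,"dz":0,"rx":0,"ry":0,"rz":0},{"gripper":-1,"dx":0.045,"dy":-0.3,"dz":0,"rx":0,"ry":0,"rz":0},{"gripper":-1,"dx":0.045,"dy":-0.3,"dz":0,"rx":0,"ry":0,"rz":0},{"gripper":-1,"dx":0.045,"dy":-0.3,"dz":0,"rx":0,"ry":0,"rz":0},{"gripper":-1,"dx":0.045,"dy":-0.3,"dz":0,"rx":0,"ry":0,"rz":0},{"gripper":-1,"dx":0.045,"dy":-0.3,"dz":0,"rx":0,"ry":0,"rz":0},{"gripper":-1,"dx":0.03,"dy":-0.2,"dz":0,"rx":0,"ry":0,"rz":0}]'
python3 -c "
from h import *
s=read_state();print(lf(s['eef_pos']),s['ft_force']@np.r_[Y,0])"
for i in 1 2; do :; done
python3 -m handwheel '[{"gripper":-1,"dx":0.015,"dy":-0.1,"dz":0,"rx":0,"ry":0,"rz":0}]'
```

```text
time: 5.8
eef_pos: [0.5114, -0.1671, 0.0455]
orientation: [3.133, 0.235, 0.001]
ft_force: [-2.5, 3.1, -0.9]
finger_gap: 0.0007
grasp_force: 1.5
[-0.05964111 -0.1413797 ] 3.410556613770932
time: 5.9
eef_pos: [0.5119, -0.1683, 0.0456]
orientation: [3.132, 0.234, 0.002]
ft_force: [-1.3, 2.4, -1.2]
finger_gap: 0.0007
grasp_force: 1.3
```

```bash
m(){ grep -E 'eef|ft_f|grasp'|tr '\n' ' ';echo; }
python3 -m handwheel '[{"gripper":-1,"dx":0.03,"dy":-0.2,"dz":0,"rx":0,"ry":0,"rz":0}]'|m
python3 -m handwheel '[{"gripper":-1,"dx":0.015,"dy":-0.1,"dz":0,"rx":0,"ry":0,"rz":0}]'|m
python3 -m handwheel '[{"gripper":-1,"dx":0.015,"dy":-0.1,"dz":0,"rx":0,"ry":0,"rz":0}]'|m
python3 -m handwheel '[{"gripper":-1,"dx":0.015,"dy":-0.1,"dz":0,"rx":0,"ry":0,"rz":0}]'|m
python3 -m handwheel '[{"gripper":-1,"dx":0.015,"dy":-0.1,"dz":0,"rx":0,"ry":0,"rz":0}]'|m
```

```text
eef_pos: [0.5121, -0.1697, 0.0456] ft_force: [-1.5, 2.1, -1.1] grasp_force: 1.2 
eef_pos: [0.5125, -0.1713, 0.0457] ft_force: [-1.5, 1.4, -0.8] grasp_force: 0.6 
eef_pos: [0.5128, -0.1724, 0.0458] ft_force: [-1.1, 1.3, 0.3] grasp_force: 0.4 
eef_pos: [0.5131, -0.1736, 0.0458] ft_force: [-0.0, 0.1, 0.1] grasp_force: 0.0 
eef_pos: [0.5131, -0.1745, 0.0458] ft_force: [-0.4, -0.3, -0.2] grasp_force: 0.0
```

The force fell to zero at the expected place, so it clicked. Backing off and rising to check.

```bash
python3 -m handwheel '[{"gripper":-1,"dx":-0.15,"dy":1,"dz":0,"rx":0,"ry":0,"rz":0},{"gripper":-1,"dx":-0.3,"dy":2,"dz":0,"rx":0,"ry":0,"rz":0},{"gripper":-1,"dx":0,"dy":0,"dz":3,"rx":0,"ry":0,"rz":0},{"gripper":-1,"dx":0,"dy":0,"dz":4,"rx":0,"ry":0,"rz":0},{"gripper":-1,"dx":0,"dy":0,"dz":4,"rx":0,"ry":0,"rz":0},{"gripper":-1,"dx":0,"dy":0,"dz":4,"rx":0,"ry":0,"rz":0},{"gripper":-1,"dx":0,"dy":3,"dz":0,"rx":0,"ry":0,"rz":0},{"gripper":-1,"dx":0,"dy":4,"dz":0,"rx":0,"ry":0,"rz":0},{"gripper":-1,"dx":0,"dy":4,"dz":0,"rx":0,"ry":0,"rz":0},{"gripper":-1,"dx":0,"dy":4,"dz":0,"rx":0,"ry":0,"rz":0},{"gripper":-1,"dx":0,"dy":4,"dz":0,"rx":0,"ry":0,"rz":0},{"gripper":-1,"dx":0,"dy":4,"dz":0,"rx":0,"ry":0,"rz":0},{"gripper":-1,"dx":0,"dy":4,"dz":0,"rx":0,"ry":0,"rz":0},{"gripper":-1,"dx":0,"dy":4,"dz":0,"rx":0,"ry":0,"rz":0},{"gripper":-1,"dx":0,"dy":4,"dz":0,"rx":0,"ry":0,"rz":0},{"gripper":-1,"dx":0,"dy":2,"dz":0,"rx":0,"ry":0,"rz":0}]'
python3 - <<'E'
from h import *
cv2.imwrite("pics/t2.png",cv2.resize(read_camera("top")[140:280,310:470,::-1],None,fx=5,fy=4.2,interpolation=cv2.INTER_CUBIC))
E
```

```text
time: 8.0
eef_pos: [0.5063, 0.2317, 0.1955]
orientation: [-3.13, -0.243, -0.001]
ft_force: [0.3, -0.4, 0.4]
finger_gap: 0.0004
grasp_force: 0.0
```

View pics/t2.png

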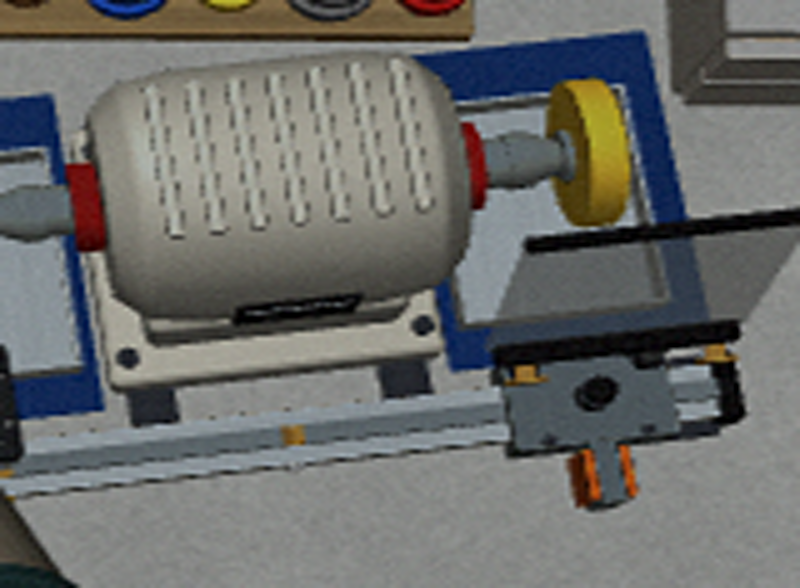

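Knob at crop (597,391), handle top at about (610,470). Convert these and plan the button approach.

```bash
python3 - <<'E'
from h import *
g=lambda u,v,z:lf(px2w("top",310+u/5,140+v/4.2,z))
print("knob",g(597,391,.092),"handle",g(610,468,.069),"carL",g(506,400,.06),"carR",g(679,385,.06),"nut",g(524,374,.10))
s=read_state();print("btn delta cm",(np.array([.5353,.3990,.072])-s["eef_pos"])*100)
E
```

```text
knob [-0.00325469 -0.17548206] handle [-0.05549453 -0.17892576] carL [ 0.00302051 -0.12813546] carR [-0.00108265 -0.23366109] nut [ 0.01351929 -0.13317782]
btn delta cm [  2.91499406  16.45295686 -12.34970368]
```

The carriage is at -178 to -181 mm, in the notch. On to the green button.

```bash
python3 -m handwheel '[{"gripper":-1,"dx":0.6,"dy":3.3,"dz":0,"rx":0,"ry":0,"rz":0},{"gripper":-1,"dx":0.6,"dy":3.3,"dz":0,"rx":0,"ry":0,"rz":0},{"gripper":-1,"dx":0.6,"dy":3.3,"dz":0,"rx":0,"ry":0,"rz":0},{"gripper":-1,"dx":0.6,"dy":3.3,"dz":0,"rx":0,"ry":0,"rz":0},{"gripper":-1,"dx":0.5,"dy":3.25,"dz":0,"rx":0,"ry":0,"rz":0},{"gripper":-1,"dx":0,"dy":0,"dz":-2.5,"rx":0,"ry":0,"rz":0},{"gripper":-1,"dx":0,"dy":0,"dz":-2.5,"rx":0,"ry":0,"rz":0},{"gripper":-1,"dx":0,"dy":0,"dz":-2.5,"rx":0,"ry":0,"rz":0},{"gripper":-1,"dx":0,"dy":0,"dz":-2.5,"rx":0,"ry":0,"rz":0},{"gripper":-1,"dx":0,"dy":0,"dz":0,"rx":0,"ry":0,"rz":0}]'
python3 - <<'E'
from h import *
cv2.imwrite("pics/s2.png",cv2.resize(read_camera("scene")[130:250,310:450,::-1],None,fx=5,fy=5,interpolation=cv2.INTER_CUBIC))
E
```

```text
time: 9.05
eef_pos: [0.5341, 0.3885, 0.0919]
orientation: [3.128, 0.235, -0.009]
ft_force: [0.2, -0.3, 0.2]
finger_gap: 0.0009
grasp_force: 0.0
```

View pics/s2.png

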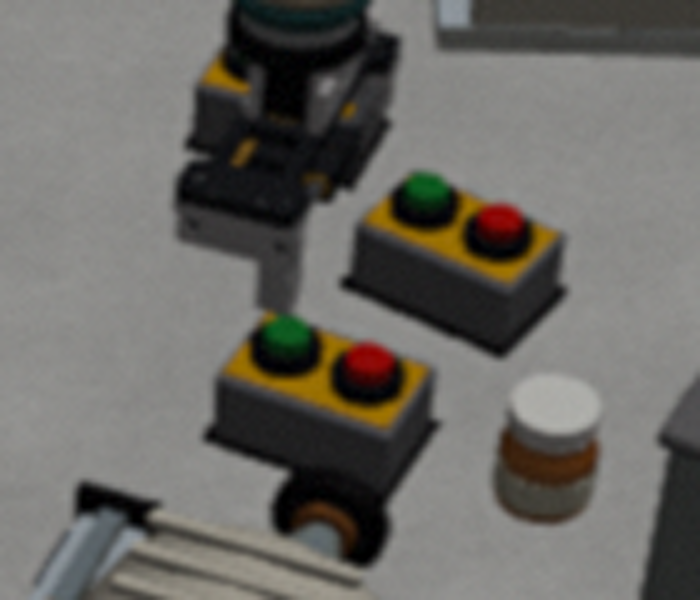

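```bash
python3 - <<'E'
from h import *
print(px2w("scene",310+290/5,130+328/5,.072), read_state()["eef_pos"])
E
python3 -m handwheel '[{"gripper":-1,"dx":0.1,"dy":1.0,"dz":0,"rx":0,"ry":0,"rz":0},{"gripper":-1,"dx":0,"dy":0,"dz":-1,"rx":0,"ry":0,"rz":0},{"gripper":-1,"dx":0,"dy":0,"dz":0,"rx":0,"ry":0,"rz":0}]'
```

```text
[0.53896084 0.40039426 0.072     ] [0.53541855 0.38956799 0.09405799]
time: 9.4
eef_pos: [0.5372, 0.4014, 0.0853]
orientation: [-3.133, -0.237, 0.0]
ft_force: [-1.0, -0.8, -0.2]
finger_gap: 0.0007
grasp_force: 0.0
```

```bash
m(){ grep -E 'eef|ft_f'|tr '\n' ' ';echo; }
python3 -m handwheel '[{"gripper":-1,"dx":0,"dy":0,"dz":-1,"rx":0,"ry":0,"rz":0},{"gripper":-1,"dx":0,"dy":0,"dz":-0.5,"rx":0,"ry":0,"rz":0}]'|m
python3 -m handwheel '[{"gripper":-1,"dx":0,"dy":0,"dz":-0.4,"rx":0,"ry":0,"rz":0},{"gripper":-1,"dx":0,"dy":0,"dz":0,"rx":0,"ry":0,"rz":0}]'|m
python3 -m handwheel '[{"gripper":-1,"dx":0,"dy":0,"dz":-0.2,"rx":0,"ry":0,"rz":0},{"gripper":-1,"dx":0,"dy":0,"dz":0,"rx":0,"ry":0,"rz":0}]'|m
```

```text
eef_pos: [0.5377, 0.4007, 0.07] ft_force: [0.2, 0.4, 2.5] 
eef_pos: [0.5377, 0.4007, 0.0667] ft_force: [0.2, -0.8, 4.4] 
eef_pos: [0.5377, 0.4007, 0.0662] ft_force: [-3.1, -2.4, 11.7]
```

The force climbed to 11.7 N at z = 66 mm, so the button is fully down. Now rising clear.

```bash
python3 -m handwheel '[{"gripper":-1,"dx":0,"dy":0,"dz":1,"rx":0,"ry":0,"rz":0},{"gripper":-1,"dx":0,"dy":0,"dz":3,"rx":0,"ry":0,"rz":0},{"gripper":-1,"dx":0,"dy":0,"dz":4,"rx":0,"ry":0,"rz":0},{"gripper":-1,"dx":0,"dy":0,"dz":4,"rx":0,"ry":0,"rz":0},{"gripper":-1,"dx":0,"dy":0,"dz":3,"rx":0,"ry":0,"rz":0},{"gripper":-1,"dx":0,"dy":0,"dz":0,"rx":0,"ry":0,"rz":0},{"gripper":-1,"dx":0,"dy":0,"dz":0,"rx":0,"ry":0,"rz":0},{"gripper":-1,"dx":0,"dy":0,"dz":0,"rx":0,"ry":0,"rz":0}]'
python3 -c "
from h import *
print(hand_in())"
```

```text
time: 10.8
eef_pos: [0.5367, 0.4001, 0.2129]
orientation: [3.131, 0.235, -0.004]
ft_force: [0.3, 0.6, -0.1]
finger_gap: -0.0001
grasp_force: 0.0
the job is handed in; nothing more can be done
None
```

I pushed the shield into the notch in front of the yellow wheel (camera put it at -178 to -181 mm, push force fell to zero at the click), pressed the start button fully, pulled clear and handed the job in at about 11 s; the hand-in call gave no verdict.

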